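# Check the gel-plate gap with a taper gauge

### The arm

A 6-joint arm with a two-finger parallel gripper is mounted at the origin on a cart in front of the work surface, level with it; the furniture and walls round the work are solid. World frame = base frame: x ahead of the robot, y to its left, z up, the work surface at z = 0. Lengths are in m, angles in rad, forces in N, time in s.
With the tool pointing down it reaches from about 0.3 to 0.825 m from the base axis. Payload 5.4 kg.
Tool frame: the origin (TCP) lies between the finger pads; the fingertips stand 17 mm ahead of it and the grasp point (between the pads) lies 2 mm behind it; z points along the fingers, y is the line along which they close (so a half turn about z gives the same grasp; the last joint's range is limited). The gripper opens to 92 mm and grips with 3 to 60 N. Pads are 20 mm wide; open, the fingers measure 128 mm over their backs; the gripper's body (75 mm by 189 mm) begins 69 mm behind the grasp point.
Start: joints at [0.998, 0.158, 1.597, -0, 1.386, -0.21], TCP at [0.204, 0.538, 0.232] pointing down, gripper open.
Joint ranges: [-2.91, 2.91], [-0.94, 2.29], [0.18, 2.7], [-1.29, 4.43], [0.17, 2.64], [-3, 3]. Speed limits (rad/s): [2.57, 2.57, 3.14, 3.14, 3.14, 3.14].

### API

Orientations are given as a unit quaternion [w, x, y, z].
In Python, from plant import manip, cams gives the robot as it stands.
- The arm moves only by the shell command python3 -m creep 'ROWS' [OPENING]. ROWS is JSON, a list of rows, each an object with "slide": the shift along the tool's x, y, z scaled (see below), a list of three; "twist": the turn about the tool's z scaled (see below). A call has 1 to 20 rows; each row shifts and turns the commanded pose from where the row before left it, along the tool's axes as they then stand; what a row does not reach is not made up. The controller multiplies each number of a shift by 0.02 m and each number of a turn by 0.08 rad. A row lasts 1/12 s, in which the tool goes at most 41.7 mm and 7.16 degrees, less where a joint would pass 70% of its speed; a pose out of reach is approached as far as the arm can. A call with a number of a shift or a turn outside -1 to 1 is refused whole. A call with a gripper value outside its range is refused whole. OPENING is the closure, from 0 (fully open) to 1 (shut), set as the call begins (- or left out, the last holds). The fingers move at their own pace and stop on an object; the grip force is fixed at half the most. Time passes only in rows, so rows that do not move let the fingers close. It gives the time, the measured TCP pose, the force, the opening and the grip force at its end, in the units of the state.
- manip.state(): the state, without advancing time (a new reading comes with each control period).
- cams.get_image(name): name is "scene" or "top" or "wrist"; returns the picture (384x512x3 uint8, red, green, blue); there is no depth.
- cams.camera_info(name): a dict with "fx", "fy", "cx", "cy" (pixels), "extrinsics" (4x4, takes a point from camera to world coordinates). Camera axes: x right, y down, z forward; pixel columns grow to the right and rows downward; lengths in m; the calibration is good to about 2 mm. A picture is of the moment at which its call begins: read the wrist's pose just before it. camera_info takes no time and is no camera call; for the wrist camera it gives the pose at the moment of the call.
- manip.close_job(): hands the job in; it is judged then, once.
The state is a dict: "time": time; "joints": joint angles; "qvel": joint speeds; "tau": joint torques, N m; "tool_pos": TCP position; "tcp_rot": TCP orientation; "wrist_force": force on the tool from outside, world axes, zero at the start; "ft_torque": the same for the moment, N m; "gripper_width": opening from 0.0 (shut) to 1.0 (fully open); "gripper_force": force on a finger pad.
Only numpy, scipy, OpenCV 4.12 (cv2) and the standard library are available. Lean on these libraries where they do the work, as an engineer would, in place of code of your own. Each camera call takes 0.05 s, during which the arm holds its last target. There are 200 camera calls.

### The job

Check the gap of the gel-casting stand: take the orange-handled taper gauge out of its white holder and slide its steel blade straight down between the two glass plates until it drags snugly, which is when the sprung plate has given by about 2 mm; do not force it, the sprung plate must never be pushed back by 6 mm or more. Finish while still gripping the gauge, upright and still at that depth with the blade touching both plates and its tip off the stand's base, and leave the other things on the bench where they are.

Things in the scene. Friction and masses are not known exactly. Their poses are not given: they have to be found in the camera images.
- gauge_handle (a point): Centre of the handle of the loose taper gauge (90 g): an orange block with fine black ribs, 16 (x) x 36 (y) x 46 mm (z, up). At the start the gauge stands upright in the holder, only the handle showing, this point about 108 mm above the worktop; it must rise 80 mm to come clear. A half turn about z changes nothing.
- gauge_tip (a point): Lower end (tip) of the gauge's blade, 98 mm below the handle centre; same axes. The steel blade is 75 mm long and 24 mm wide (y), a symmetric wedge: 2 mm thick (x) at the tip, 1 mm more for every 10 mm up, 9.5 mm under the handle.
- taper_gauge: The same gauge as a body; its origin is the tip, z runs up the blade to the handle.
- gauge_holder: Fixed white block 46 x 60 mm on a grey foot 76 x 90 mm, top 84.5 mm above the worktop, with a slot 11.5 x 28 mm from above in which the blade stands. Origin under its centre, on the worktop; the slot's short side is along its x.
- gel_stand: Fixed gel-casting stand: grey base 150 x 130 mm, 14 mm high, with two upright greenish glass plates 100 mm wide (along y) and a gap of 4 to 5.5 mm between them (set anew each start). The fixed plate's inner face is at the stand's x = 0; the sprung plate is on its -x side. Origin on the worktop below the middle of that face.
- plate_carriage: White frame, adjustable along the stand's x, that carries the sprung plate on its -x side, with a black knob. Origin 14 mm above the worktop, below the sprung plate's inner face at rest, so 4 to 5.5 mm on the stand's -x side of the stand's origin. Axes as the stand's.
- fixed_edge (a point): Middle of the upper edge of the fixed plate's inner face, 104 mm above the worktop; axes as the stand's. Here, at the narrowest place, the blade touches. Above it blue bevelled strips rise to 111 mm on both plates and widen the mouth by about 5 mm on either side, to funnel the blade in.
- sprung_edge (a point): Middle of the upper edge of the sprung plate's inner face, 104 mm above the worktop, 4 to 5.5 mm on the stand's -x side of fixed_edge at rest; it moves with the plate.
- sprung_plate (a joint): How far the sprung plate is pushed back from the fixed one, in m: 0 at rest, stop at 0.010. Springs press with 2 N at 0 and 1.5 N more per mm. The wedge goes 10 mm deeper for each mm. The plates rub on both sides of the blade: pushing down takes about 5 N when the plate has given 2 mm (friction varies by a fifth between starts).
- label_roll: Bystander: white label roll, 63 mm wide, 26 mm high; origin under its centre.
- bottle_amber: Bystander: amber bottle with black cap, 42 mm wide, 88 mm high; origin under its centre.
- lab_timer: Bystander: white digital timer, 43 x 66 x 64 mm; origin under its centre.
There are look-alikes about, which are no part of the job. What is meant by the taper_gauge is not green, red or yellow, and is the larger of those in its own colour.

How it is judged:
By the outcome, as a careful person would: the job done as asked, in the order asked, and still so for the second after the job is handed in, while the arm keeps its last pose, push and grip.
It also fails if it takes over 51 s, if anything falls off the work surface, if the arm or the gripper's body presses on something with over 40 N, if the wrist force passes 120 N, or if a joint passes its speed limit or range.

## Working session

There is one attempt and no reset: what is moved stays moved. The work goes in short steps, Python scripts to look and compute and a shell command to move; the robot and the scene stay as the last step left them, time stands still between calls to the robot, and variables do not carry over. Pictures are saved under pics/ and viewed, at most 10 in all, crops included, and the job is handed in when it is done.

```bash
mkdir -p pics; ls; python3 - <<'E'
from plant import manip,cams
import cv2,numpy as np
s=manip.state(); print(s)
for n in("top","scene"):
    cv2.imwrite(f"pics/{n}0.png",cams.get_image(n)[:,:,::-1]); i=cams.camera_info(n); print(n,i["fx"],i["cx"],i["cy"],np.round(i["extrinsics"],3).tolist())
E
```

```text
pics
{'time': 0.0, 'joints': array([ 9.97898036e-01,  1.59037474e-01,  1.59823302e+00, -1.71816894e-05,
        1.38619803e+00, -2.10074444e-01]), 'qvel': array([ 0.00092278, -0.00039399,  0.00177232, -0.0011199 ,  0.00055243,
       -0.00092647]), 'tau': array([ 1.45210503e-03, -3.85565686e+01, -3.22109914e+01,  7.01501663e-02,
        3.77737766e-02, -1.53545975e-04]), 'tool_pos': array([0.20375564, 0.53704799, 0.23062501]), 'tcp_rot': array([-3.50075152e-04,  1.80416868e-01,  9.83589789e-01, -8.70192124e-04]), 'wrist_force': array([-0.48944445, -0.81781569,  0.9231079 ]), 'ft_torque': array([-0.04355872,  0.02239422,  0.03527161]), 'gripper_force': 0.0, 'gripper_width': 0.9978018214016358}
top 468.8903392431458 258.656104275685 198.56387970491397 [[-0.019, -0.993, 0.119, 0.337], [-1.0, 0.02, 0.01, -0.01], [-0.012, -0.119, -0.993, 1.421], [0.0, 0.0, 0.0, 1.0]]
scene 429.11497402946486 261.0306287595036 186.8522501076274 [[0.726, -0.405, 0.555, -0.271], [-0.687, -0.444, 0.575, -0.803], [0.014, -0.799, -0.601, 0.934], [0.0, 0.0, 0.0, 1.0]]
```

View pics/top0.png

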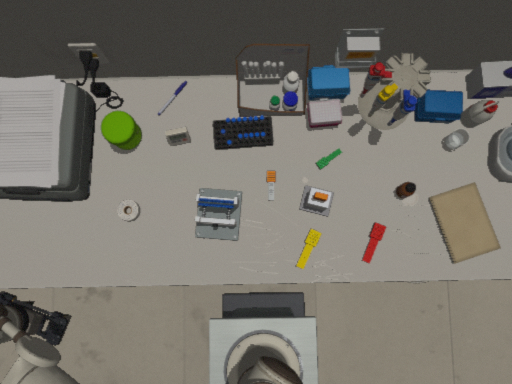

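View pics/scene0.png

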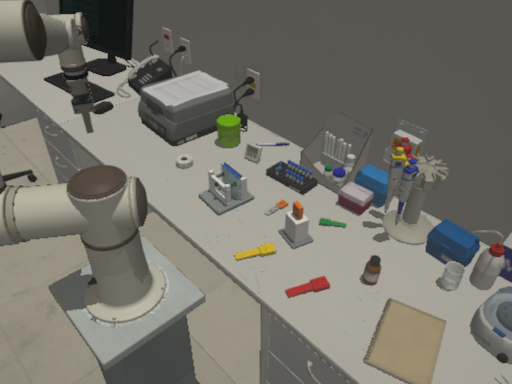

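Candidates for the gauge: orange in the white holder at top (319,197), and a small orange one lying at (271,180). The others are yellow (308,248), red (374,243) and green (329,159). I choose the one in the holder and check it, along with the stand, in one close crop.

```bash
cat > h.py <<'E'
import numpy as np,cv2
from plant import manip,cams
def ray(n,u,v,i=None):
    i=i or cams.camera_info(n);E=np.array(i["extrinsics"])
    d=E[:3,:3]@[(u-i["cx"])/i["fx"],(v-i["cy"])/i["fy"],1];return E[:3,3],d
def onz(n,u,v,z,i=None):
    o,d=ray(n,u,v,i);return (o+d*(z-o[2])/d[2])
def orange(im):
    h=cv2.cvtColor(im,cv2.COLOR_RGB2HSV);return cv2.inRange(h,(5,150,120),(17,255,255))
def blobs(m,a=10):
    n,l,s,c=cv2.connectedComponentsWithStats(m);return [(c[k].round(1),s[k].tolist()) for k in range(1,n) if s[k][4]>=a]
E
python3 - <<'E'
from h import *
t=cv2.imread("pics/top0.png");s=cv2.imread("pics/scene0.png")
f=lambda a,x,y,w,h,k:cv2.resize(a[y:y+h,x:x+w],None,fx=k,fy=k,interpolation=cv2.INTER_CUBIC)
a=np.hstack([f(t,190,180,60,66,5),f(t,290,180,50,66,5)]);b=np.hstack([f(s,195,155,65,60,4),f(s,265,190,72,60,4)])
b=cv2.resize(b,(550,int(b.shape[0]*550/b.shape[1])));cv2.imwrite("pics/crop1.png",np.vstack([a,b]))
print(np.vstack([a,b]).shape)
print(blobs(orange(t[:,:,::-1].copy())),blobs(orange(s[:,:,::-1].copy())))
E
```

```text
(570, 550, 3)
[(array([270.6, 176.1]), [267, 171, 8, 11, 86]), (array([321. , 195.7]), [315, 193, 13, 7, 59])] [(array([281.8, 203.6]), [277, 200, 10, 8, 46]), (array([298.8, 208.5]), [294, 202, 9, 17, 65])]
```

View pics/crop1.png

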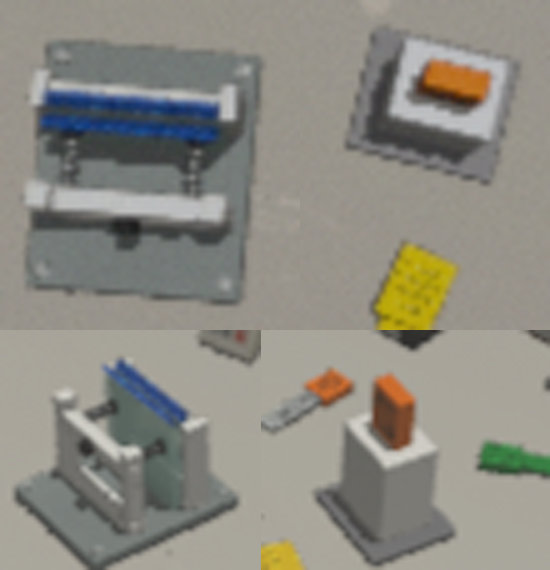

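The crop shows the larger orange handle upright in the white holder at top (321,196), while the small orange one lies on the bench. The stand's fixed plate is on its far side (+x), and the sprung plate with frame and knob is nearer the robot.

```bash
python3 - <<'E'
from h import *
t=cv2.imread("pics/top0.png")[:,:,::-1].copy()
print("handle",onz("top",320.8,195.6,.128))
m=orange(t);m[:,:300]=0
r=cv2.minAreaRect(cv2.findNonZero(m));print(r)
# holder foot corners in crop -> full (x/5+290-60,...)
g=lambda x,y:(x/5+190+(40 if x>=300 else 0)-.4,y/5+180-.4)
for c in [(378,27),(520,62),(490,183),(348,145)]: print("foot",onz("top",*g(*c),.01).round(3))
for c in [(45,40),(262,55),(240,300),(27,285)]: print("base",onz("top",*g(*c),.014).round(3))
for c in [(45,97),(218,110),(42,122),(217,135)]: print("strip",onz("top",*g(*c),.111).round(3))
from scipy.spatial.transform import Rotation as R
q=manip.state()["tcp_rot"];M=R.from_quat(np.r_[q[1:],q[0]]).as_matrix();print(M.round(3))
i=cams.camera_info("wrist");E=np.array(i["extrinsics"]);print(i["fx"],i["cx"],i["cy"],(M.T@E[:3,:3]).round(3),M.T@(E[:3,3]-manip.state()["tool_pos"]))
E
```

```text
handle [ 0.49716813 -0.16946966  0.128     ]
((320.85296630859375, 195.5882568359375), (12.126781463623047, 4.6081767082214355), 14.03624439239502)
foot [ 0.545 -0.138  0.01 ]
foot [ 0.522 -0.223  0.01 ]
foot [ 0.449 -0.202  0.01 ]
foot [ 0.474 -0.118  0.01 ]
base [0.543 0.186 0.014]
base [0.531 0.054 0.014]
base [0.384 0.07  0.014]
base [0.395 0.197 0.014]
strip [0.497 0.172 0.111]
strip [0.487 0.075 0.111]
strip [0.483 0.174 0.111]
strip [0.473 0.076 0.111]
[[-0.935  0.355 -0.001]
 [ 0.355  0.935 -0.001]
 [ 0.    -0.002 -1.   ]]
280.5645687275656 256.602297591047 196.4845910160197 [[ 0.    -0.968 -0.251]
 [ 1.     0.     0.   ]
 [-0.    -0.251  0.968]] [ 7.12450742e-02 -9.67770439e-05 -1.53210458e-01]
```

```bash
python3 -m creep '[{"slide":[-1,-0.72,0],"twist":0},{"slide":[-1,-0.72,0],"twist":0},{"slide":[-1,-0.72,0],"twist":0},{"slide":[-1,-0.72,0],"twist":0},{"slide":[-1,-0.72,0],"twist":0},{"slide":[-1,-0.72,0],"twist":0},{"slide":[-1,-0.72,0],"twist":0},{"slide":[-1,-0.72,0],"twist":0},{"slide":[-1,-0.72,0],"twist":0},{"slide":[-1,-0.72,0],"twist":0},{"slide":[-1,-0.72,0],"twist":0},{"slide":[-1,-0.72,0],"twist":0},{"slide":[-1,-0.72,0],"twist":0},{"slide":[-1,-0.72,0],"twist":0},{"slide":[-1,-0.72,0],"twist":0},{"slide":[-1,-0.72,0],"twist":0},{"slide":[-1,-0.72,0],"twist":0},{"slide":[-1,-0.72,0],"twist":0},{"slide":[-1,-0.72,0],"twist":0},{"slide":[-1,-0.72,0],"twist":0}]'
python3 -m creep '[{"slide":[0,0,0],"twist":1},{"slide":[0,0,0],"twist":1},{"slide":[0,0,0],"twist":1},{"slide":[0,0,0],"twist":1},{"slide":[0,0,0],"twist":1},{"slide":[0,0,0],"twist":1},{"slide":[0,0,0],"twist":1},{"slide":[0,0,0],"twist":1},{"slide":[0,0,0],"twist":1},{"slide":[0,0,0],"twist":1},{"slide":[0,0,0],"twist":1},{"slide":[0,0,0],"twist":1},{"slide":[0,0,0],"twist":1},{"slide":[0,0,0],"twist":1},{"slide":[0,0,0],"twist":1},{"slide":[0,0,0],"twist":1},{"slide":[0,0,0],"twist":0.2},{"slide":[0,0,0],"twist":0},{"slide":[0,0,0],"twist":0}]'
python3 - <<'E'
from h import *
import json
i=cams.camera_info("wrist");im=cams.get_image("wrist");cv2.imwrite("pics/w1.png",im[:,:,::-1])
json.dump({k:np.array(v).tolist() for k,v in i.items()},open("w1.json","w"))
E
```

```text
time: 1.77
tool_pos: [0.4761, 0.1252, 0.2312]
tcp_rot: [-0.0, 0.18, 0.984, -0.0]
wrist_force: [0.2, 1.2, -0.7]
gripper_width: 1.003
gripper_force: 0.0
time: 3.35
tool_pos: [0.4757, 0.1263, 0.2314]
tcp_rot: [-0.0, 0.737, 0.676, -0.0]
wrist_force: [-0.0, -0.3, 0.0]
gripper_width: 1.001
gripper_force: 0.0
```

View pics/w1.png

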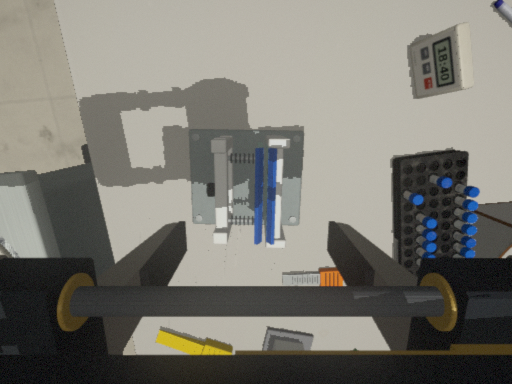

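The wrist view shows the stand from above: blue strips at columns 256–276, rows 148–244. The gap line runs between them, and the gauge holder shows at the bottom (288,340).

```bash
python3 - <<'E'
from h import *
import json
i=json.load(open("w1.json"));b=cv2.imread("pics/w1.png");h=cv2.cvtColor(b,cv2.COLOR_BGR2HSV)
m=cv2.inRange(h,(105,120,50),(130,255,255));m[:,:240]=0;m[:,295:]=0;m[260:]=0
L=[]
ys=np.nonzero(m.sum(1))[0];print("rows",ys.min(),ys.max())
for v in range(152,240,8):
    c=np.nonzero(m[v])[0]; print(v,"".join("#" if x else "." for x in m[v,250:282]),b[v,262:270].sum(1).tolist()); L.append([c.min(),c.max(),v])
P=[(onz(0,a-.5,v,.111,i),onz(0,c+.5,v,.111,i)) for a,c,v in L]
P=np.array(P);mid=P.mean(1);print((P[:,1]-P[:,0])[:,0].round(4));print(mid.round(4))
k=np.polyfit(mid[:,1],mid[:,0],1);print("yaw",-np.degrees(np.arctan(k[0])),k)
print("ends y",onz(0,270,ys.min(),.111,i),onz(0,265,ys.max()+1,.111,i))
g=cv2.resize(b[140:250,235:300],None,fx=5,fy=5,interpolation=cv2.INTER_CUBIC);cv2.imwrite("pics/c2.png",g)
E
```

```text
rows 148 243
152 ......#######......#####.#...... [203, 281, 283, 268, 262, 263, 238, 210]
160 ......#######.....########...... [218, 253, 277, 265, 261, 263, 282, 228]
168 ......######......########...... [201, 217, 266, 266, 251, 240, 254, 257]
176 .....#######......########...... [205, 212, 260, 257, 269, 256, 252, 257]
184 .....########.....########...... [270, 247, 258, 262, 272, 299, 270, 273]
192 .....######........######....... [229, 266, 268, 256, 261, 281, 229, 212]
200 ......####.#.....#######........ [242, 263, 271, 268, 274, 292, 273, 257]
208 .....#######.....########....... [327, 277, 273, 261, 245, 260, 256, 261]
216 .....#######.....#######........ [265, 272, 289, 294, 299, 273, 271, 274]
224 .....#######.....#######........ [347, 403, 319, 298, 328, 289, 274, 275]
232 .....######......#######........ [471, 518, 450, 339, 326, 278, 273, 275]
[0.0193 0.0194 0.0196 0.0207 0.0208 0.02   0.0181 0.0203 0.0194 0.0196
 0.0197]
[[0.4871 0.1696 0.111 ]
 [0.4865 0.1619 0.111 ]
 [0.4859 0.154  0.111 ]
 [0.4848 0.1461 0.111 ]
 [0.4842 0.1381 0.111 ]
 [0.483  0.13   0.111 ]
 [0.4824 0.1217 0.111 ]
 [0.4817 0.1133 0.111 ]
 [0.4805 0.1048 0.111 ]
 [0.4798 0.0961 0.111 ]
 [0.4791 0.0873 0.111 ]]
yaw -5.745502301082711 [0.10061541 0.47017912]
ends y [0.49175156 0.17300412 0.111     ] [0.47910586 0.07375885 0.111     ]
```

View pics/c2.png

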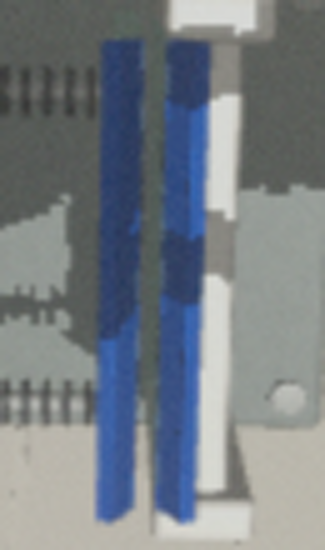

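```bash
python3 -m creep '[{"slide":[-0.97,0.154,0],"twist":0},{"slide":[-0.97,0.154,0],"twist":0},{"slide":[-0.97,0.154,0],"twist":0},{"slide":[-0.97,0.154,0],"twist":0},{"slide":[-0.97,0.154,0],"twist":0},{"slide":[-0.97,0.154,0],"twist":0},{"slide":[-0.97,0.154,0],"twist":0},{"slide":[-0.97,0.154,0],"twist":0},{"slide":[-0.97,0.154,0],"twist":0},{"slide":[-0.97,0.154,0],"twist":0},{"slide":[-0.97,0.154,0],"twist":0},{"slide":[-0.97,0.154,0],"twist":0},{"slide":[-0.97,0.154,0],"twist":0},{"slide":[-0.97,0.154,0],"twist":0},{"slide":[-0.97,0.154,0],"twist":0},{"slide":[0,0,0],"twist":1},{"slide":[0,0,0],"twist":1},{"slide":[0,0,0],"twist":0.1},{"slide":[0,0,0],"twist":0},{"slide":[0,0,0],"twist":0}]'
python3 - <<'E'
from h import *
import json
i=cams.camera_info("wrist");im=cams.get_image("wrist");cv2.imwrite("pics/w2.png",im[:,:,::-1])
json.dump({k:np.array(v).tolist() for k,v in i.items()},open("w2.json","w"))
m=orange(im)
for c,s in blobs(m,150):
    mm=np.zeros_like(m);x,y,w,h,_=s;mm[y:y+h,x:x+w]=m[y:y+h,x:x+w]
    r=cv2.minAreaRect(cv2.findNonZero(mm));P=np.array([onz(0,*p,.131,i) for p in cv2.boxPoints(r)]);print(c,s,r);print(P.round(4),P.mean(0))
E
```

```text
time: 5.07
tool_pos: [0.4963, -0.1674, 0.2316]
tcp_rot: [-0.0, 0.791, 0.612, -0.0]
wrist_force: [1.1, -0.1, 0.0]
gripper_width: 1.003
gripper_force: 0.0
[290.4  58.8] [275, 45, 31, 29, 573] ((290.35296630859375, 58.91176986694336), (22.79834747314453, 28.376665115356445), 75.96376037597656)
[[ 0.5412 -0.0467  0.131 ]
 [ 0.5643 -0.0473  0.131 ]
 [ 0.5652 -0.0648  0.131 ]
 [ 0.5418 -0.0643  0.131 ]] [ 0.55313059 -0.0557805   0.131     ]
[257.3 204.8] [250, 187, 16, 36, 494] ((257.5, 204.5), (35.0, 15.0), 90.0)
[[ 0.4929 -0.1524  0.131 ]
 [ 0.5064 -0.1559  0.131 ]
 [ 0.498  -0.1892  0.131 ]
 [ 0.4841 -0.1856  0.131 ]] [ 0.49534657 -0.17076924  0.131     ]
```

View pics/w2.png

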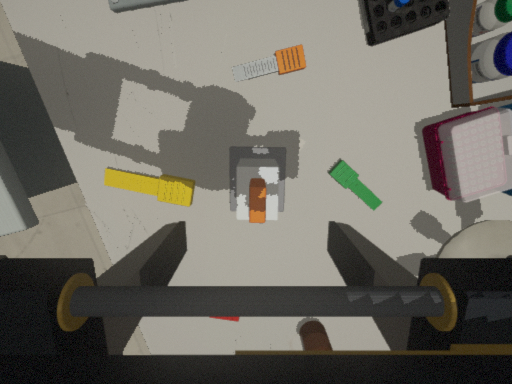

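The wrist view shows the larger orange handle in the white holder at (257,205), aligned with the image axes, so the yaw is right. The small orange one lies at (290,59). I descend and grip.

```bash
python3 -m creep '[{"slide":[-0.17,0,0.68],"twist":0},{"slide":[0,0,0.9],"twist":0},{"slide":[0,0,0.9],"twist":0},{"slide":[0,0,0.9],"twist":0},{"slide":[0,0,0.9],"twist":0},{"slide":[0,0,0.9],"twist":0},{"slide":[0,0,0.5],"twist":0},{"slide":[0,0,0.4],"twist":0},{"slide":[0,0,0],"twist":0},{"slide":[0,0,0],"twist":0}]'
python3 -m creep '[{"slide":[0,0,0],"twist":0},{"slide":[0,0,0],"twist":0},{"slide":[0,0,0],"twist":0},{"slide":[0,0,0],"twist":0},{"slide":[0,0,0],"twist":0},{"slide":[0,0,0],"twist":0},{"slide":[0,0,0],"twist":0},{"slide":[0,0,0],"twist":0},{"slide":[0,0,0],"twist":0},{"slide":[0,0,0],"twist":0}]' 1
```

```text
time: 5.95
tool_pos: [0.4956, -0.1709, 0.1104]
tcp_rot: [0.0, 0.791, 0.611, 0.0]
wrist_force: [0.6, 0.5, 0.1]
gripper_width: 1.0
gripper_force: 0.0
time: 6.78
tool_pos: [0.4954, -0.1709, 0.11]
tcp_rot: [-0.0, 0.792, 0.611, 0.0]
wrist_force: [1.3, 0.5, -0.1]
gripper_width: 0.298
gripper_force: 0.0
```

```bash
python3 -m creep '[{"slide":[0,0,0],"twist":0},{"slide":[0,0,0],"twist":0},{"slide":[0,0,0],"twist":0},{"slide":[0,0,0],"twist":0},{"slide":[0,0,0],"twist":0},{"slide":[0,0,0],"twist":0}]' 1
```

```text
time: 7.28
tool_pos: [0.4954, -0.1709, 0.11]
tcp_rot: [-0.0, 0.792, 0.611, 0.0]
wrist_force: [1.3, 0.2, -0.7]
gripper_width: 0.173
gripper_force: 30.0
```

```bash
python3 -m creep '[{"slide":[0,0,-0.3],"twist":0},{"slide":[0,0,-0.6],"twist":0},{"slide":[0,0,-0.8],"twist":0},{"slide":[0,0,-0.8],"twist":0},{"slide":[0,0,-0.8],"twist":0},{"slide":[0,0,-0.8],"twist":0},{"slide":[0,0,-0.8],"twist":0},{"slide":[0,0,-0.8],"twist":0},{"slide":[0,0,-0.8],"twist":0},{"slide":[0,0,0],"twist":0},{"slide":[0,0,0],"twist":0}]'
python3 -m creep '[{"slide":[0.939,-0.288,0],"twist":0},{"slide":[0.939,-0.288,0],"twist":0},{"slide":[0.939,-0.288,0],"twist":0},{"slide":[0.939,-0.288,0],"twist":0},{"slide":[0.939,-0.288,0],"twist":0},{"slide":[0.939,-0.288,0],"twist":0},{"slide":[0.939,-0.288,0],"twist":0},{"slide":[0.939,-0.288,0],"twist":0},{"slide":[0.939,-0.288,0],"twist":0},{"slide":[0.939,-0.288,0],"twist":0},{"slide":[0.939,-0.288,0],"twist":0},{"slide":[0.939,-0.288,0],"twist":0},{"slide":[0.939,-0.288,0],"twist":0},{"slide":[0.939,-0.288,0],"twist":0},{"slide":[0.939,-0.288,0],"twist":0},{"slide":[0,0,0],"twist":-1},{"slide":[0,0,0],"twist":-0.92},{"slide":[0,0,0],"twist":0},{"slide":[0,0,0],"twist":0},{"slide":[0,0,0],"twist":0}]'
python3 - <<'E'
from h import *
import json
from scipy.spatial.transform import Rotation as R
s=manip.state();q=s["tcp_rot"];M=R.from_quat(np.r_[q[1:],q[0]]).as_matrix();print(s["tool_pos"],M.round(4).tolist(),s["wrist_force"])
i=cams.camera_info("wrist");im=cams.get_image("wrist");cv2.imwrite("pics/w3.png",im[:,:,::-1])
json.dump({k:np.array(v).tolist() for k,v in i.items()},open("w3.json","w"))
cv2.imwrite("pics/s3.png",cams.get_image("scene")[:,:,::-1])
b=cv2.imread("pics/w3.png");c=cv2.imread("pics/s3.png")
f=lambda a,x,y,w,h,k:cv2.resize(a[y:y+h,x:x+w],None,fx=k,fy=k,interpolation=cv2.INTER_CUBIC)
cv2.imwrite("pics/c3.png",np.hstack([f(b,220,130,80,120,5),f(c,185,90,80,120,5)])[:600,:800])
E
```

```text
time: 8.2
tool_pos: [0.4959, -0.1712, 0.2414]
tcp_rot: [0.001, 0.792, 0.611, 0.0]
wrist_force: [-1.0, -0.2, -0.6]
gripper_width: 0.174
gripper_force: 30.0
time: 9.87
tool_pos: [0.4828, 0.1233, 0.2393]
tcp_rot: [-0.0, 0.743, 0.669, -0.0]
wrist_force: [-0.3, 0.8, -1.2]
gripper_width: 0.175
gripper_force: 30.0
[0.48276784 0.12332504 0.23932983] [[0.1044, 0.9945, -0.0013], [0.9945, -0.1044, -0.0], [-0.0002, -0.0013, -1.0]] [-0.30960873  0.78100228 -1.15623931]
```

View pics/c3.png

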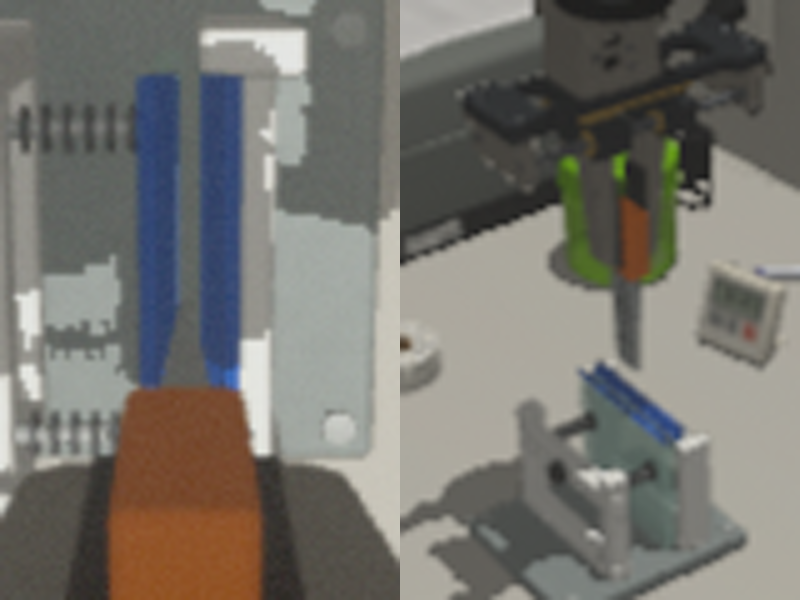

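The blade hangs upright just above the strip gap: blade centre is about 1 px left of the gap centre (crop 185 against 190). I measure the offset numerically.

```bash
python3 - <<'E'
from h import *
import json
i=json.load(open("w3.json"));b=cv2.imread("pics/w3.png");h=cv2.cvtColor(b,cv2.COLOR_BGR2HSV)
m=cv2.inRange(h,(105,120,40),(130,255,255));T=np.array([.48276784,.12332504,.23932983]);yv=np.array([.9945,-.1044,0]);xv=np.array([.1044,.9945,0])
for v in range(148,192,6):
    c=220+np.nonzero(m[v,220:300])[0]
    P=[onz(0,c.min()-.5,v,.111,i)-T,onz(0,c.max()+.5,v,.111,i)-T]
    g=[k for k in range(c.min(),c.max()) if not m[v,k]]
    G=[onz(0,min(g)-.5,v,.104,i)-T,onz(0,max(g)+.5,v,.104,i)-T] if g else P
    print(v,[round(float(p@yv)*1e3,1) for p in P+G],"mid",round(float((P[0]+P[1])@yv/2)*1e3,2),round(float((G[0]+G[1])@yv/2)*1e3,2),round(float(P[0]@xv)*1e3))
o=orange(b[:,:,::-1].copy());hh=cv2.inRange(h,(3,120,60),(17,255,255))
for v in range(212,300,10):
    c=np.nonzero(hh[v,200:320])[0]+200
    if len(c): 
        z=.262 if v>235 else .24
        print(v,c.min(),c.max(), round(float((onz(0,(c.min()+c.max())/2,v,z,i)-T)@yv)*1e3,2))
E
```

```text
148 [-10.0, 9.8, -3.1, 3.0] mid -0.12 -0.1 47
154 [-10.1, 9.9, -3.2, 3.0] mid -0.11 -0.09 41
160 [-10.1, 9.9, -3.2, 3.0] mid -0.11 -0.09 35
166 [-10.2, 10.0, -3.2, 6.1] mid -0.1 1.47 29
172 [-10.2, 9.0, -4.2, 3.0] mid -0.6 -0.59 23
178 [-10.3, 9.1, -4.2, 3.1] mid -0.6 -0.59 17
184 [-10.3, 9.1, -3.2, 3.1] mid -0.6 -0.06 11
190 [-9.3, 9.2, -5.3, 3.1] mid -0.08 -1.11 4
212 245 267 -1.31
222 243 270 -1.02
232 242 271 -1.02
242 241 272 -1.01
252 242 272 -0.76
262 242 272 -0.75
272 242 272 -0.75
282 242 271 -1.01
```

```bash
cat > meas.py <<'E'
from h import *
from scipy.spatial.transform import Rotation as R
F=[];T=[];D=[]
for k in range(6):
    i=cams.camera_info("wrist");im=cams.get_image("wrist");s=manip.state();F.append(s["wrist_force"]);T.append(s["tool_pos"])
    h=cv2.cvtColor(im,cv2.COLOR_RGB2HSV);m=cv2.inRange(h,(105,120,40),(130,255,255));m[:,:200]=0;m[:,310:]=0
    W=[];G=[]
    rows=np.nonzero((m>0).sum(1)>8)[0]
    for v in range(rows.min()+4,min(rows.min()+40,rows.max())):
        c=np.nonzero(m[v])[0]
        W.append(np.linalg.norm(onz(0,c.max()+.5,v,.111,i)-onz(0,c.min()-.5,v,.111,i)))
    D.append(np.median(W)*0+np.mean(sorted(W)[3:-3]))
q=s["tcp_rot"];M=R.from_quat(np.r_[q[1:],q[0]]).as_matrix()
print("t",round(s["time"],2),"tcp",np.mean(T,0).round(4),"F",np.mean(F,0).round(2),"sd",np.std(F,0).round(2),"Fx_tooly",(np.mean(F,0)@M[:,1]).round(2),"strips mm",round(np.mean(D)*1e3,2),"rows",rows.min(),rows.max(),"tilt",M[:2,2].round(4),"w",round(s["gripper_width"],3),s["ft_torque"].round(2))
E
python3 meas.py
python3 -m creep '[{"slide":[0,0,0.4],"twist":0},{"slide":[0,0,0.5],"twist":0},{"slide":[0,0,0.5],"twist":0},{"slide":[0,0,0.5],"twist":0},{"slide":[0,0,0.4],"twist":0},{"slide":[0,0,0.25],"twist":0},{"slide":[0,0,0],"twist":0},{"slide":[0,0,0],"twist":0}]'
python3 meas.py
```

```text
t 10.27 tcp [0.4832 0.1234 0.24  ] F [-0.18 -0.3  -0.93] sd [0.6  0.42 0.57] Fx_tooly -0.15 strips mm 19.62 rows 146 204 tilt [ 0.0001 -0.    ] w 0.173 [-0.07  0.08 -0.04]
time: 10.93
tool_pos: [0.4832, 0.1235, 0.1887]
tcp_rot: [-0.0, 0.742, 0.67, -0.0]
wrist_force: [1.2, -0.3, -1.1]
gripper_width: 0.175
gripper_force: 30.0
t 11.23 tcp [0.4832 0.1235 0.1893] F [ 0.81 -0.5  -0.86] sd [0.38 0.3  0.73] Fx_tooly 0.86 strips mm 20.07 rows 150 206 tilt [0.0002 0.    ] w 0.172 [-0.06 -0.11 -0.05]
```

```bash
python3 -m creep '[{"slide":[0,0,0.15],"twist":0},{"slide":[0,0,0.15],"twist":0},{"slide":[0,0,0],"twist":0}]' >/dev/null; python3 meas.py
python3 -m creep '[{"slide":[0,0,0.15],"twist":0},{"slide":[0,0,0.15],"twist":0},{"slide":[0,0,0],"twist":0}]' >/dev/null; python3 meas.py
```

```text
t 11.78 tcp [0.4833 0.1235 0.1829] F [ 2.    0.22 -2.26] sd [0.38 0.2  0.56] Fx_tooly 1.97 strips mm 20.25 rows 151 206 tilt [ 0.0003 -0.0001] w 0.167 [-0.13 -0.44 -0.01]
t 12.33 tcp [0.4832 0.1235 0.1768] F [ 2.78 -0.04 -2.65] sd [0.42 0.3  0.47] Fx_tooly 2.77 strips mm 20.52 rows 151 206 tilt [ 0.0001 -0.0001] w 0.17 [-0.15 -0.58  0.  ]
```

```bash
python3 -m creep '[{"slide":[0,0.02,0],"twist":0},{"slide":[0,0.01,0],"twist":0},{"slide":[0,0,0],"twist":0}]' >/dev/null; python3 meas.py
python3 -m creep '[{"slide":[0,0.02,0],"twist":0},{"slide":[0,0.01,0],"twist":0},{"slide":[0,0,0],"twist":0}]' >/dev/null; python3 meas.py
```

```text
t 12.88 tcp [0.4834 0.1235 0.1769] F [ 0.19  0.09 -0.87] sd [0.45 0.5  0.54] Fx_tooly 0.18 strips mm 20.57 rows 151 206 tilt [-0.0008  0.    ] w 0.174 [-0.11  0.05 -0.02]
t 13.43 tcp [0.4837 0.1235 0.1769] F [-4.54  0.21  2.11] sd [0.7  0.53 0.63] Fx_tooly -4.54 strips mm 20.66 rows 152 206 tilt [-0.0018  0.    ] w 0.173 [-0.    1.26  0.02]
```

```bash
python3 -m creep '[{"slide":[0,-0.03,0],"twist":0},{"slide":[0,-0.01,0.15],"twist":0},{"slide":[0,-0.01,0.15],"twist":0},{"slide":[0,0,0],"twist":0}]' >/dev/null; python3 meas.py
python3 -m creep '[{"slide":[0,-0.01,0.1],"twist":0},{"slide":[0,-0.01,0.1],"twist":0},{"slide":[0,0,0],"twist":0}]' >/dev/null; python3 meas.py
```

```text
t 14.07 tcp [0.4833 0.1236 0.1711] F [-3.97  0.91  3.11] sd [0.26 0.35 0.44] Fx_tooly -4.04 strips mm 20.96 rows 152 206 tilt [-0.0001  0.0003] w 0.173 [0.17 1.2  0.02]
t 14.62 tcp [0.4831 0.1236 0.1674] F [-5.14  1.06  5.26] sd [0.34 0.69 0.2 ] Fx_tooly -5.22 strips mm 21.61 rows 153 206 tilt [0.0003 0.    ] w 0.175 [0.04 1.24 0.01]
```

```bash
python3 -m creep '[{"slide":[0,-0.015,0],"twist":0},{"slide":[0,-0.015,0],"twist":0},{"slide":[0,0,0],"twist":0}]' >/dev/null; python3 meas.py
```

```text
t 15.17 tcp [0.4829 0.1236 0.1674] F [-2.56  0.65  4.97] sd [0.79 0.49 0.59] Fx_tooly -2.61 strips mm 21.51 rows 152 206 tilt [ 0.0015 -0.    ] w 0.17 [0.11 0.53 0.05]
```

```bash
python3 -m creep '[{"slide":[0,-0.02,0],"twist":0},{"slide":[0,-0.01,0.1],"twist":0},{"slide":[0,-0.01,0.1],"twist":0},{"slide":[0,0,0],"twist":0}]' >/dev/null; python3 meas.py
```

```text
t 15.8 tcp [0.4825 0.1235 0.1631] F [ 3.83 -0.3   0.35] sd [0.93 0.4  0.78] Fx_tooly 3.84 strips mm 22.2 rows 153 206 tilt [ 0.0023 -0.0003] w 0.17 [-0.16 -1.03  0.01]
```

```bash
python3 -m creep '[{"slide":[0,0.015,0],"twist":0},{"slide":[0,0.01,0],"twist":0},{"slide":[0,0,0],"twist":0}]' >/dev/null; python3 meas.py
python3 - <<'E'
from h import *
b=cams.get_image("wrist")[:,:,::-1];c=cams.get_image("scene")[:,:,::-1]
f=lambda a,x,y,w,h,k:cv2.resize(a[y:y+h,x:x+w],None,fx=k,fy=k,interpolation=cv2.INTER_CUBIC)
cv2.imwrite("pics/c4.png",np.hstack([f(b,220,130,80,120,5),f(c,185,90,80,120,5)])[:600,:800])
E
```

```text
t 16.35 tcp [0.4823 0.1235 0.1631] F [ 4.8  -0.74  0.21] sd [0.67 0.52 0.41] Fx_tooly 4.85 strips mm 22.22 rows 153 206 tilt [ 0.0005 -0.0002] w 0.169 [-0.27 -1.1   0.03]
```

View pics/c4.png

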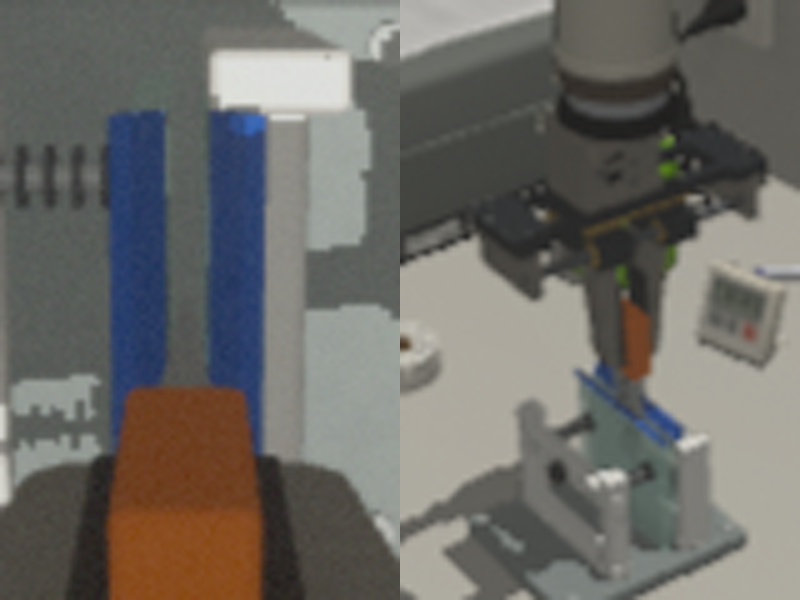

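The blade is down between the strips and upright, with nothing else disturbed. The side force shows it still leaning on the sprung plate, so I shift toward the fixed plate.

```bash
python3 -m creep '[{"slide":[0,0.01,0],"twist":0},{"slide":[0,0.01,0],"twist":0},{"slide":[0,0,0],"twist":0},{"slide":[0,0,0],"twist":0},{"slide":[0,0,0],"twist":0}]' >/dev/null; python3 meas.py;python3 meas.py
```

```text
t 17.17 tcp [0.4825 0.1235 0.1631] F [ 4.51 -1.42  1.77] sd [0.6  0.33 0.42] Fx_tooly 4.63 strips mm 22.2 rows 153 206 tilt [ 0.0002 -0.0001] w 0.17 [-0.36 -1.03 -0.02]
t 17.47 tcp [0.4825 0.1235 0.1631] F [ 4.65 -1.45  1.92] sd [0.28 0.62 0.28] Fx_tooly 4.77 strips mm 22.21 rows 153 206 tilt [ 0.0002 -0.0001] w 0.172 [-0.34 -1.01  0.03]
```

```bash
for k in 1 2; do python3 -m creep '[{"slide":[0,0.01,0],"twist":0},{"slide":[0,0.01,0],"twist":0},{"slide":[0,0,0],"twist":0},{"slide":[0,0,0],"twist":0}]' >/dev/null; python3 meas.py; done
```

```text
t 18.1 tcp [0.4827 0.1236 0.163 ] F [ 2.87 -1.36  3.06] sd [0.49 0.43 0.51] Fx_tooly 2.99 strips mm 22.18 rows 153 206 tilt [-0.0004  0.    ] w 0.175 [-0.37 -0.52  0.03]
t 18.73 tcp [0.4828 0.1236 0.1629] F [-0.38 -0.93  4.88] sd [0.39 0.64 0.43] Fx_tooly -0.29 strips mm 22.11 rows 153 206 tilt [-0.0012  0.0001] w 0.17 [-0.31  0.12  0.02]
```

```bash
python3 meas.py; python3 -c "
from plant import manip
print(manip.close_job())"
```

```text
t 19.03 tcp [0.4828 0.1236 0.1629] F [-0.2  -1.25  5.04] sd [0.65 0.63 0.36] Fx_tooly -0.08 strips mm 22.1 rows 153 206 tilt [-0.0012  0.0001] w 0.173 [-0.34  0.14  0.01]
the job is handed in; nothing more can be done
None
```

I handed the job in at about 19 s with the gauge still gripped, upright and still: the sprung plate has given about 2 mm by camera and force, both plates appear to be touching (side force near zero), and the tip is roughly 50 mm above the stand's base; no verdict came back.

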